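Unlock a corrosion coupon holder and show its coupon to the inspection camera

ROBOT

A 7-joint arm with a two-finger parallel gripper is mounted at the origin on the work surface. World frame = base frame: x ahead of the robot, y to its left, z up, the work surface at z = 0. Lengths are in m, angles in rad, forces in N, time in s.
With the tool pointing down it reaches from about 0.425 to 0.95 m from the base axis. Payload 4.7 kg.
Tool frame: the origin (TCP) lies between the finger pads, 19 mm behind the fingertips; this is the grasp point; z points along the fingers, x is the direction in which the jaws open and shut, and the axes are right-handed (so a half turn about z gives the same grasp; the last joint's range is limited). The gripper opens to 85 mm and grips with 20 to 120 N. Pads are 22 mm wide; open, the fingers measure 114 mm over their backs; the gripper's body (76 mm by 85 mm) begins 54 mm behind the grasp point. The pads swing forward as they close: fully open they stand 13 mm farther back than shut.
Start: joints at [1.136, 0.469, -0.049, 1.532, 0.024, 1.141, -0.082], TCP at [0.267, -0.62, 0.25] pointing down, gripper open.
Joint ranges: [-2.59, 2.59], [-0.33, 1.99], [-1.39, 1.29], [0.1, 2.45], [-1.04, 4.18], [0.21, 1.99], [-2.66, 2.66]. Speed limits (rad/s): [2.57, 2.57, 3.14, 3.14, 3.14, 3.14, 3.14].

INTERFACE

Orientations are given as [roll, pitch, yaw] about the fixed x, y, z axes, in that order (R = Rz(yaw) Ry(pitch) Rx(roll)).
In Python, from plant import robot gives the robot as it stands. Calls block until the motion is done:
- robot.goto(position, orientation): joint-space move of the TCP to a pose.
- robot.move_straight(position, vel=0.15, attitude=None, contact_N=None): straight line of the TCP; attitude=None keeps the orientation; vel is the mean speed in m/s. With contact_N (N) it stops when the force on the tool has changed by that much, and returns True; else False.
- robot.move_joints(angles): joint-space move.
- robot.grip(opening, strength=None): opening from 0.0 (shut) to 1.0 (fully open); strength is the grip in N (None keeps the last); returns when the fingers have stopped.
- robot.sleep(seconds).
- robot.inverse_kinematics(position, orientation): joint angles nearest the present ones, or None.
- robot.sense(): the state.
- robot.grab_frame(name): name is "side" or "top"; returns a dict with "image" (420x560x3 uint8, red, green, blue), "range_z" (420x560 float32, m along the optical axis (not along the pixel's ray), 0 where there is no reading), "fx", "fy", "cx", "cy" (pixels), "R" (3x3) and "t" (3): a world point X has camera coordinates R X + t. Camera axes: x right, y down, z forward; pixel columns grow to the right and rows downward; lengths in m; the calibration is good to about 2 mm. A picture is of the moment at which its call begins.
A pose or a line that the arm cannot do raises robot.IKError and nothing moves.
- robot.close_job(): hands the job in, once; it reports no verdict.
The state is a dict: "t": time; "joint_pos": joint angles; "joint_velocities": joint speeds; "effort": joint torques, N m; "tcp_pos": TCP position; "tcp_rot": TCP orientation; "wrist_force": force on the tool from outside, world axes, zero at the start; "torque": the same for the moment, N m; "opening": opening from 0.0 (shut) to 1.0 (fully open).
Only numpy, scipy, OpenCV 4.12 (cv2) and the standard library are available. Lean on these libraries where they do the work, as an engineer would, in place of code of your own. Each camera call takes 0.05 s, during which the arm holds its last target. There are 200 camera calls.

TASK

On the drained test cell, turn the locking knob of the port that carries the coupon holder (the flat rectangular grip head, not the round blank plug) anticlockwise until it clicks over to its open stop, then draw the holder out of the lid. Hold it up for the inspection camera, hanging upright, the middle of the steel coupon straight in front of the lens at lens height and 11 cm from the lens front, with a broad face of the coupon square to the lens. Finish while holding it still there in the gripper; leave the blanked port locked and do not disturb the camera or the other things on the bench.

Things in the scene. Friction and masses are not known exactly. Their poses are not given: they have to be found in the camera images.
- tank: Corrosion test cell fixed to the bench: clear box, grey lid 200 x 320 mm (its x by y), lid top 120 mm above the bench. Origin: centre of its underside; z up; x runs from the two locking knobs towards the two ports. Knobs at x -40, y +80 (a) and -80 mm (b); ports at x +45, same y. One port has the coupon holder, the other the blank plug; which is which changes.
- port_a (a point): Centre of port a at the lid's top face (tank x +45, y +80 mm): a slot 34 mm along the tank's x, 18 mm along y, through the 10 mm lid.
- port_b (a point): The same for port b (tank x +45, y -80 mm).
- knob_a (a joint): Turn of port a's locking knob, rad: 0 locked, its steel keeper blade lying over the flange in port a; grows anticlockwise from above to the open stop at 1.3, the blade swung clear. An over-centre detent spring resists with 0.16 N m at 0, falling to none at 0.65 (plus 0.02 friction), then snaps it on to the open stop; short of 0.65 it springs back to 0.
- knob_b (a joint): The same for port b's locking knob.
- knob_a_grip (a point): On the vertical axis of knob a, 36 mm above the lid: TCP point, tool down. Black finger bar 46 x 14 mm, from 15 to 40 mm above the lid, on a 40 mm disc. The bar lies along this point's x, as does the keeper blade below it (16 mm wide, end 68 mm from the axis, top 11 mm above the lid); all turn together. Nothing else taller than 6 mm within 55 mm of the axis, bar the blade.
- knob_b_grip (a point): The same for knob b.
- holder: White loose coupon holder, about 100 g, hanging by its flange. Origin: centre of the flange's underside, on the lid; z up; x along the head's long side; y normal to the coupon's faces. Flange 54 mm across, 5 thick; grip head 28 (x) x 14 (y) mm, 5 to 47 above the origin; steel coupon 25 (x) x 3 (y) mm, 20 to 95 mm below. Its x is within 0.15 rad of the tank's. Raise it 95 mm to clear the lid.
- head_mid (a point): On the holder's z axis, 28 mm above its origin: TCP point, tool down, gripping the head across its 14 mm thickness.
- coupon_mid (a point): Middle of the steel coupon, 57.5 mm below the holder's origin; axes as the holder's.
- coupon_foot (a point): Middle of the coupon's lower edge, 95 mm below the holder's origin.
- plug: White blank plug in the other port: the same 54 mm flange, but a round head 32 mm across and 20 mm high on it. Origin: centre of the flange's underside. Leave it in its port, locked.
- lens (a point): Centre of the lens front (33 mm across) of the inspection camera, looking level; lens axis 195 to 235 mm above the bench. x points from the scene into the lens along its axis; z up. Behind this point: lens 32 mm, camera body 44 mm square to 84 mm, clamp, and at 100 mm the axis of a 16 mm post, 314 mm high.
- focus (a point): The point on the lens axis 110 mm in front of the lens, where the middle of the coupon belongs; axes as lens.
- stand: The camera's stand, fixed: round base 120 mm across with the post in its middle, carrying the camera. Origin: centre of its underside; the camera looks along its -x.
- bottle: White reagent bottle, 64 mm across, 150 mm high, loose; a bystander. Origin: centre of its underside.
- beaker: Small glass beaker, 64 mm across, 85 mm high, loose; a bystander. Origin: centre of its underside.
- tray: Low white tray with spare coupons, 90 x 120 x 18 mm, loose; a bystander. Origin: centre of its underside.
Mind the look-alikes: they are no part of the job. What is shaped like the holder but orange or red is not meant.

How it is judged:
By the outcome, as a careful person would: the job done as asked, in the order asked, and still so for the second after the job is handed in, while the arm keeps its last pose, push and grip.
It also fails if it takes over 48 s, if anything falls off the work surface, if the arm or the gripper's body presses on something with over 40 N, if the wrist force passes 120 N, or if a joint passes its speed limit or range.

## Working session

There is one attempt and no reset: what is moved stays moved. The work goes in short steps, each a Python script; the robot and the scene stay as the last script left them, time stands still between calls to the robot, and variables do not carry over. Pictures are saved under pics/ and viewed, on a budget of 10 in all, crops included, one or two more only if the job needs it, and the job is handed in when it is done.

```bash
ls; mkdir -p pics
python3 - <<'E'
from plant import robot
import cv2,numpy as np,pickle
for n in("top","side"):
    f=robot.grab_frame(n); pickle.dump(f,open(f"{n}0.pkl","wb"))
    cv2.imwrite(f"pics/{n}0.png",f["image"][:,:,::-1]); 
    R,t=np.array(f["R"]),np.array(f["t"]); print(n,f["fx"],f["cx"],f["cy"],(-R.T@t).round(3),R.round(3).tolist())
print(robot.sense())
E
```

```text
pics
top 532.3734374776183 293.3776652974257 208.5755256891266 [ 0.392 -0.079  1.294] [[-0.002, -1.0, -0.001], [-0.992, 0.002, -0.122], [0.122, 0.0, -0.993]]
side 393.53862427876965 280.30897817210024 202.57109696660729 [ 0.526 -0.773  0.638] [[0.999, -0.031, -0.008], [-0.024, -0.567, -0.823], [0.021, 0.823, -0.567]]
{'t': 0.1, 'joint_pos': array([ 1.13608471,  0.46939166, -0.04861206,  1.53358236,  0.02411607,
        1.14099115, -0.08233473]), 'joint_velocities': array([ 0.00054673, -0.00201291, -0.00028933, -0.00248739, -0.00083256,
       -0.00108284, -0.00010346]), 'effort': array([ 5.32247304e-04, -5.11517036e+01, -4.78185096e-02, -2.38391304e+01,
        1.06695769e-02,  4.39718002e-03,  2.35993224e-05]), 'tcp_pos': array([ 0.26629062, -0.61971651,  0.24904223]), 'tcp_rot': array([ 3.14152380e+00,  1.78491383e-03, -1.16496833e+00]), 'wrist_force': array([ 0.32543903,  0.03915306, -0.45572965]), 'torque': array([-0.02166404,  0.00683292, -0.03620061]), 'opening': 1.0002772658528667}
```

View pics/top0.png

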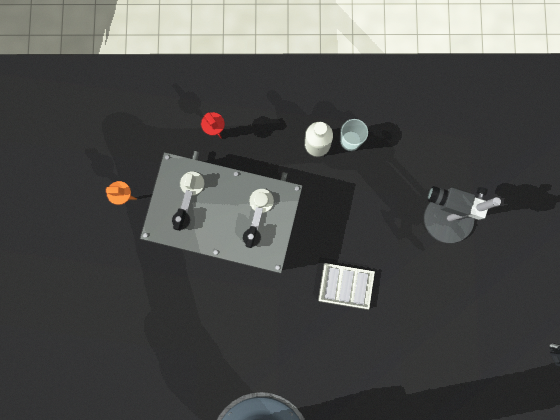

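View pics/side0.png

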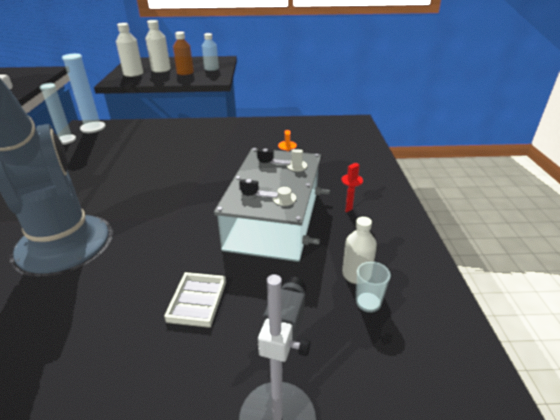

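Candidates for the holder (top view): the white head at (192,183) with a rectangular head (port a), the white round plug at (262,200) (port b), and the orange (119,193) and red (213,124) look-alikes lying off the tank. Port a fits: it is white, and in the side view its head is the taller one (298,157). I'll confirm this in an enlarged crop and measure.

```bash
cat > h.py <<'E'
import numpy as np,cv2
def ray(f,u,v,z):
    R,t=np.array(f["R"]),np.array(f["t"]); C=-R.T@t
    d=R.T@np.array([(u-f["cx"])/f["fx"],(v-f["cy"])/f["fy"],1.]); return C+d*(z-C[2])/d[2]
def cloud(f):
    R,t=np.array(f["R"]),np.array(f["t"]); z=f["range_z"].astype(float); v,u=np.mgrid[:420,:560]
    P=np.stack([(u-f["cx"])/f["fx"]*z,(v-f["cy"])/f["fy"]*z,z],-1)
    W=(P-t)@R; W[z==0]=np.nan; return W
E
python3 - <<'E'
import pickle; from h import *
f=pickle.load(open("top0.pkl","rb")); g=pickle.load(open("side0.pkl","rb"))
W=cloud(f); S=cloud(g)
im=f["image"][:,:,::-1]
a=cv2.resize(im[145:275,135:305],None,fx=4,fy=4,interpolation=cv2.INTER_CUBIC)[:, :]
b=cv2.resize(im[175:255,415:510],None,fx=4,fy=4,interpolation=cv2.INTER_CUBIC)
c=np.zeros((600,800,3),np.uint8); c[:520,:680]=a; c2=cv2.resize(b,None,fx=1,fy=1)
cv2.imwrite("pics/crop_tank.png",c[:520,:680]); 
d=cv2.resize(g["image"][:,:,::-1][265:420,225:330],None,fx=4,fy=4,interpolation=cv2.INTER_CUBIC)[:600]
e=np.zeros((600,800,3),np.uint8); e[:320,:380]=b; e[:d.shape[0],380:]=d[:,:420]; cv2.imwrite("pics/crop_cam.png",e)
# lid
m=(abs(W[...,2]-.12)<.006); n,l,s,_=cv2.connectedComponentsWithStats(m.astype(np.uint8)); k=1+np.argmax(s[1:,4]); 
r=cv2.minAreaRect(np.float32(W[l==k][:,:2])); print("lid",r,s[k])
# heights
for nm,(u0,u1,v0,v1),w in(("holder",(170,215,160,205),W),("plug",(240,285,180,220),W),("cam",(420,515,175,255),W)):
    q=w[v0:v1,u0:u1].reshape(-1,3); q=q[~np.isnan(q[:,2])]; print(nm,np.histogram(q[:,2],bins=np.arange(-.01,.34,.01)))
# cam: clusters by height top and side
for w,(u0,u1,v0,v1) in((W,(420,515,175,255)),(S,(225,330,265,420))):
    q=w[v0:v1,u0:u1].reshape(-1,3); q=q[~np.isnan(q[:,2])]
    for lo in np.arange(.17,.33,.02):
        p=q[(q[:,2]>lo)&(q[:,2]<=lo+.02)]
        if len(p)>5: print(round(lo,2),len(p),p.min(0).round(3),p.max(0).round(3),p.mean(0).round(3))
E
```

```text
lid ((0.5309306383132935, 0.08186247199773788), (0.32087764143943787, 0.20027342438697815), 76.18659210205078) [  140   152   162   121 11354]
holder (array([  20,   22,    0,    0,    0,    0,    0,    0,    0,    0,    0,
          0,  674, 1097,   85,   13,   13,   93,    2,    0,    0,    0,
          0,    0,    0,    0,    0,    0,    0,    0,    0,    0,    0,
          0]), array([-0.01,  0.  ,  0.01,  0.02,  0.03,  0.04,  0.05,  0.06,  0.07,
        0.08,  0.09,  0.1 ,  0.11,  0.12,  0.13,  0.14,  0.15,  0.16,
        0.17,  0.18,  0.19,  0.2 ,  0.21,  0.22,  0.23,  0.24,  0.25,
        0.26,  0.27,  0.28,  0.29,  0.3 ,  0.31,  0.32,  0.33]))
plug (array([  0,   0,   0,   0,   3,   0,   0,   0,   0,   0,   0,   0, 607,
       953,  69, 160,   0,   0,   0,   0,   0,   0,   0,   0,   0,   0,
         0,   0,   0,   0,   0,   0,   0,   0]), array([-0.01,  0.  ,  0.01,  0.02,  0.03,  0.04,  0.05,  0.06,  0.07,
        0.08,  0.09,  0.1 ,  0.11,  0.12,  0.13,  0.14,  0.15,  0.16,
        0.17,  0.18,  0.19,  0.2 ,  0.21,  0.22,  0.23,  0.24,  0.25,
        0.26,  0.27,  0.28,  0.
[... 1090 characters left out ...]
0.31 60 [ 0.518 -0.463  0.311] [ 0.534 -0.448  0.319] [ 0.526 -0.455  0.314]
0.17 34 [ 0.507 -0.477  0.17 ] [ 0.566 -0.406  0.19 ] [ 0.536 -0.452  0.181]
0.19 484 [ 0.505 -0.48   0.19 ] [ 0.571 -0.372  0.21 ] [ 0.538 -0.462  0.202]
0.21 1883 [ 0.505 -0.48   0.21 ] [ 0.572 -0.359  0.23 ] [ 0.542 -0.434  0.223]
0.23 146 [ 0.519 -0.466  0.23 ] [ 0.559 -0.404  0.25 ] [ 0.528 -0.46   0.24 ]
0.25 147 [ 0.518 -0.466  0.251] [ 0.534 -0.455  0.27 ] [ 0.526 -0.463  0.261]
0.27 146 [ 0.518 -0.466  0.27 ] [ 0.533 -0.458  0.29 ] [ 0.526 -0.463  0.28 ]
0.29 159 [ 0.519 -0.466  0.29 ] [ 0.533 -0.459  0.31 ] [ 0.526 -0.463  0.3  ]
0.31 144 [ 0.518 -0.465  0.31 ] [ 0.533 -0.449  0.316] [ 0.526 -0.459  0.314]
```

View pics/crop_tank.png

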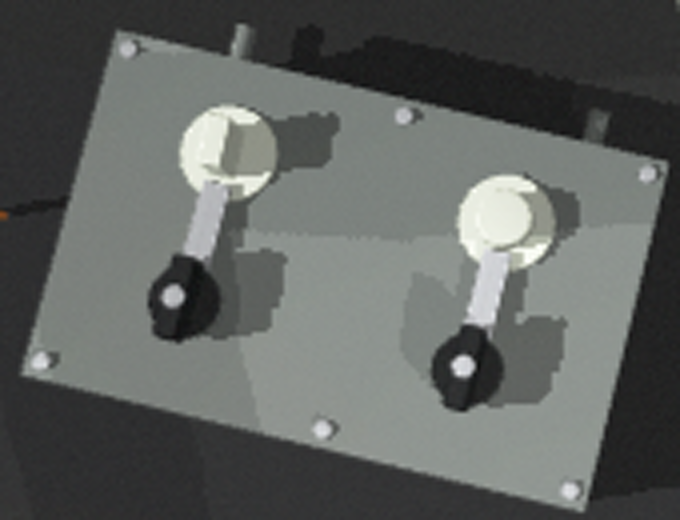

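View pics/crop_cam.png

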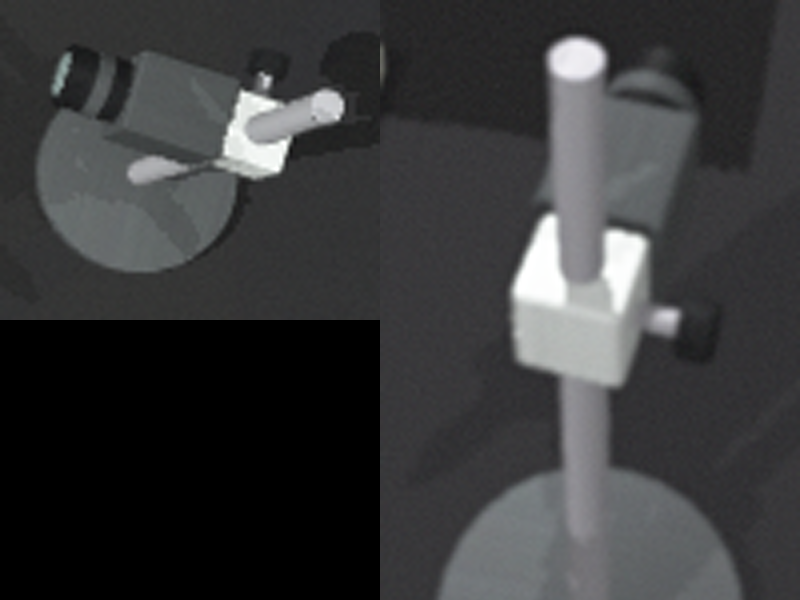

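The crop confirms it: the rectangular white head is in port a (crop (225,148)), with knob a at crop (173,295). The plug in port b at crop (505,218) is round. Next I compute the poses.

Run:
```python
import pickle; from h import *
f=pickle.load(open("top0.pkl","rb")); g=pickle.load(open("side0.pkl","rb"))
W=cloud(f); S=cloud(g)
C=np.array([.5309,.0819]); th=np.deg2rad(76.19-90); R=np.array([[np.cos(th),-np.sin(th)],[np.sin(th),np.cos(th)]])
for n,p in dict(ka=(-.04,.08),kb=(-.04,-.08),pa=(.045,.08),pb=(.045,-.08)).items(): print(n,(C+R@p).round(4))
print("th",th,"knob a cap",ray(f,178.25,218.75,.163),"kb",ray(f,135+463/4,145+366/4,.163))
print("flange a",ray(f,135+228/4,145+153/4,.125),"b",ray(f,135+506/4,145+222/4,.125))
im=f["image"].astype(int); white=(im.min(-1)>130)
m=np.zeros((420,560),bool); m[160:205,170:215]=1
q=W[m&(W[...,2]>.158)]; print("head",len(q),cv2.minAreaRect(np.float32(q[:,:2])),np.median(q[:,2]))
for nm,w,(u0,u1,v0,v1) in(("top",W,(420,515,175,255)),("side",S,(225,330,265,420))):
    q=w[v0:v1,u0:u1].reshape(-1,3); c=(w is W and f or g)["image"][v0:v1,u0:u1].reshape(-1,3).astype(int).max(1)
    ok=~np.isnan(q[:,2])&(q[:,2]>.18); q=q[ok];c=c[ok]
    print(nm,np.histogram(q[:,2],bins=np.arange(.19,.245,.004)))
    # axis frame guess from post
    p0=np.array([.526,-.4575])
    b=q[(q[:,2]<.24)]; d0=b[:,:2]-p0; r=np.hypot(*d0.T); 
    for lo in np.arange(.0,.112,.01):
        k=(r>=lo)&(r<lo+.01)&(d0[:,1]>0)
        if k.sum()>4:
            s=b[k]; print(round(lo,2),k.sum(),s[:,:2].mean(0).round(4),"zmax",np.percentile(s[:,2],95).round(4),"xr",s[:,0].min().round(3),s[:,0].max().round(3), 'brt',np.median(c[q[:,2]<.24][k]))
    t=b[(d0[:,1]>.02)]; 
    print(cv2.minAreaRect(np.float32(b[(r>.02)&(d0[:,1]>0)][:,:2])))
```

```text
ka [0.5112 0.1691]
kb [0.473  0.0138]
pa [0.5937 0.1488]
pb [ 0.5555 -0.0065]
th -0.24102996970041696 knob a cap [0.51007094 0.16755026 0.163     ] kb [0.4717693  0.01235902 0.163     ]
flange a [0.59341939 0.14713792 0.125     ] b [ 0.55430724 -0.00780542  0.125     ]
head 95 ((0.5944869518280029, 0.14777636528015137), (0.015007656998932362, 0.027971599251031876), 78.17625427246094) 0.16621298793378397
top (array([ 18,  17,  26,  39,  62,  81, 104, 179, 311, 378,  54,   6,   6]), array([0.19 , 0.194, 0.198, 0.202, 0.206, 0.21 , 0.214, 0.218, 0.222,
       0.226, 0.23 , 0.234, 0.238, 0.242]))
0.0 35 [ 0.5242 -0.451 ] zmax 0.2384 xr 0.516 0.535 brt 175.0
0.01 126 [ 0.5233 -0.448 ] zmax 0.2269 xr 0.507 0.545 brt 231.0
0.02 108 [ 0.5305 -0.4363] zmax 0.2308 xr 0.511 0.553 brt 88.0
0.03 144 [ 0.5318 -0.4265] zmax 0.2305 xr 0.511 0.561 brt 87.0
0.04 126 [ 0.5359 -0.4159] zmax 0.2306 xr 0.516 0.559 brt 88.0
0.05 132 [ 0.5388 -0.4061] zmax 0.2298 xr 0.519 0.563 brt 88.0
0.06 133 [ 0.543  -0.3962] zmax 0.23 xr 0.522 0.567 brt 90.0
0.07 119 [ 0.5447 -0.3874] zmax 0.2253 xr 0.526 0.568 brt 43.
[... 585 characters left out ...]
268 xr 0.508 0.545 brt 248.0
0.02 249 [ 0.5401 -0.4421] zmax 0.2292 xr 0.512 0.553 brt 97.0
0.03 184 [ 0.5466 -0.432 ] zmax 0.2294 xr 0.512 0.557 brt 101.0
0.04 166 [ 0.5503 -0.4207] zmax 0.2295 xr 0.535 0.561 brt 104.0
0.05 164 [ 0.5522 -0.41  ] zmax 0.2296 xr 0.535 0.564 brt 105.0
0.06 135 [ 0.5548 -0.401 ] zmax 0.2295 xr 0.536 0.568 brt 102.0
0.07 67 [ 0.5513 -0.385 ] zmax 0.224 xr 0.539 0.567 brt 65.0
0.08 107 [ 0.5549 -0.3787] zmax 0.2243 xr 0.538 0.569 brt 81.0
0.09 111 [ 0.5585 -0.3688] zmax 0.223 xr 0.541 0.571 brt 43.0
0.1 7 [ 0.5633 -0.3643] zmax 0.2206 xr 0.548 0.572 brt 38.0
((0.5437405109405518, -0.4051448106765747), (0.09119228273630142, 0.04426007345318794), 71.31694030761719)
```

Run:
```python
import pickle; from h import *
from plant import robot
f=pickle.load(open("top0.pkl","rb")); g=pickle.load(open("side0.pkl","rb"))
for F,(u0,u1,v0,v1) in((f,(420,515,175,255)),(g,(225,330,265,420))):
    w=cloud(F)[v0:v1,u0:u1]; c=F["image"][v0:v1,u0:u1].max(-1)
    k=(w[...,2]>.2255)&(w[...,2]<.234)&(c>70)&(c<125)&(w[...,1]>-.445)
    k=cv2.morphologyEx(k.astype(np.uint8),cv2.MORPH_OPEN,np.ones((3,3)))>0
    q=w[k]; print(len(q),cv2.minAreaRect(np.float32(q[:,:2])),np.median(q[:,2]))
P=np.pi; yw=-.241-P/2
s=robot.sense()["tcp_pos"]
robot.move_straight([s[0],s[1],.42],vel=.25)
robot.goto([.5107,.1685,.30],[P,0,yw])
robot.grip(.55)
print(robot.sense()["t"],robot.sense()["joint_pos"].round(3))
robot.move_straight([.5107,.1685,.20],vel=.15)
hit=robot.move_straight([.5107,.1685,.157],vel=.06,contact_N=6)
s=robot.sense(); print(hit,s["t"],s["tcp_pos"],s["tcp_rot"],s["joint_pos"].round(3),s["wrist_force"])
F=robot.grab_frame("top"); cv2.imwrite("pics/knob.png",cv2.resize(F["image"][145:275,135:305,::-1],None,fx=4,fy=4))
```

```text
293 ((0.5391786098480225, -0.4158443510532379), (0.048503078520298004, 0.04104913771152496), 72.1752700805664) 0.22779540954387206
578 ((0.5392036437988281, -0.4169742465019226), (0.05139230936765671, 0.042531415820121765), 71.18666076660156) 0.22833154468578704
4.3333 [ 0.345  0.33  -0.928  1.757  0.282  1.196 -2.474]
False 6.0167 [0.51088859 0.16873827 0.15719502] [-3.14123858e+00  3.76335022e-04 -1.81160251e+00] [ 0.23   0.476 -0.812  1.922  0.429  0.925 -2.603] [ 0.94170323  0.58341382 -0.15378904]
```

Run:
```python
from plant import robot
import cv2,numpy as np
robot.grip(0.0,40)
s=robot.sense(); q=s["joint_pos"].copy(); print(s["t"],s["opening"],s["tcp_pos"].round(4),s["wrist_force"].round(1))
for d in(.2,.45,.7,1.0,1.27):
    p=q.copy(); p[6]+=d; robot.move_joints(p); s=robot.sense()
    print(d,s["t"],s["tcp_rot"].round(3),s["torque"].round(2),s["wrist_force"].round(1),s["tcp_pos"].round(4))
robot.grip(.45); s=robot.sense(); print(s["t"],s["opening"])
robot.move_straight([.5107,.1685,.26],vel=.2)
robot.goto([.594,.1480,.27],[np.pi,0,-.22-np.pi/2])
F=robot.grab_frame("side"); cv2.imwrite("pics/open_side.png",cv2.resize(F["image"][110:230,200:360,::-1],None,fx=4,fy=4))
print(robot.sense()["t"],robot.sense()["joint_pos"].round(2))
```

```text
6.4583 0.15943872567536876 [0.511  0.169  0.1575] [0.1 2.1 1.4]
0.2 6.7667 [-3.140e+00  1.000e-03 -1.615e+00] [ 0.28 -0.11 -0.14] [-0.2  1.1 -0.1] [0.511  0.1693 0.1575]
0.45 7.1167 [-3.140e+00  1.000e-03 -1.366e+00] [ 0.44 -0.17 -0.05] [ 0.8  2.9 -1.3] [0.5111 0.1695 0.1575]
0.7 7.4667 [-3.139e+00  1.000e-03 -1.116e+00] [ 0.86 -0.18  0.02] [ 0.5  4.3 -1.5] [0.511  0.1698 0.1575]
1.0 7.8583 [-3.139e+00  1.000e-03 -8.160e-01] [ 1.06 -0.1   0.13] [ 0.   5.1 -2.1] [0.5108 0.17   0.1575]
1.27 8.225 [-3.139  0.    -0.546] [ 1.13 -0.04  0.21] [-0.3  5.6 -2. ] [0.5106 0.1702 0.1575]
8.5917 0.4518320784144805
10.3167 [ 0.1   0.41 -0.56  1.64  0.23  1.16 -2.31]
```

View pics/open_side.png

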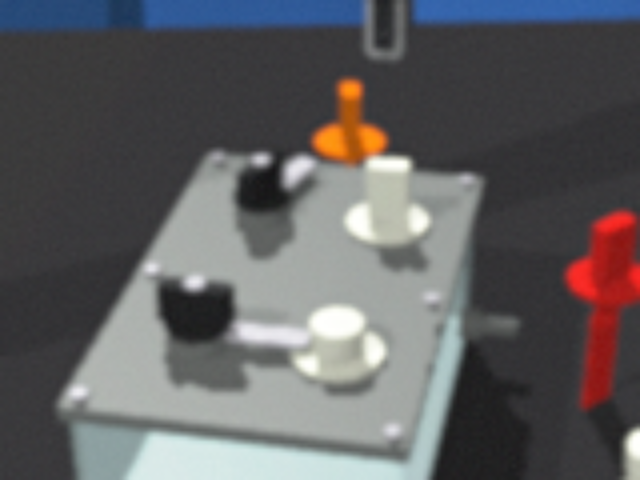

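The crop shows knob a open, with its blade swung clear at (298,172). Knob b is still locked over the plug at (270,335), and the head at (388,190) is free. Next I grasp and lift.

Run:
```python
from plant import robot
import cv2,numpy as np
a=[np.pi,0,-.206-np.pi/2]
robot.goto([.5943,.1480,.22],a)
hit=robot.move_straight([.5943,.1480,.149],vel=.08,contact_N=6)
s=robot.sense(); print(hit,s["t"],s["tcp_pos"].round(4),s["wrist_force"].round(1))
robot.grip(0.0,60); s=robot.sense(); print(s["t"],s["opening"],s["wrist_force"].round(1),s["torque"].round(2))
robot.move_straight([.5943,.1480,.17],vel=.05); s=robot.sense(); print(s["t"],s["wrist_force"].round(1))
robot.move_straight([.5943,.1480,.34],vel=.12); s=robot.sense(); print(s["t"],s["opening"],s["wrist_force"].round(1))
F=robot.grab_frame("side"); cv2.imwrite("pics/lift.png",cv2.resize(F["image"][60:230,200:360,::-1],None,fx=3,fy=3))
q=robot.inverse_kinematics([.591,-.2574,.34],[np.pi,0,np.deg2rad(72)-np.pi]); print(q)
```

```text
False 11.675 [0.5947 0.1482 0.1495] [-0.6  0.3 -0.1]
12.0083 0.158626097977863 [0.8 0.2 2.9] [ 0.02 -0.    0.03]
12.575 [ 0.7 -0.3 -0.9]
14.1417 0.15756916774557445 [ 0.4  0.4 -0.9]
[ 0.66988883  0.39798228 -0.45878507  1.47123748  0.17840523  1.31384297
 -1.68814085]
```

View pics/lift.png

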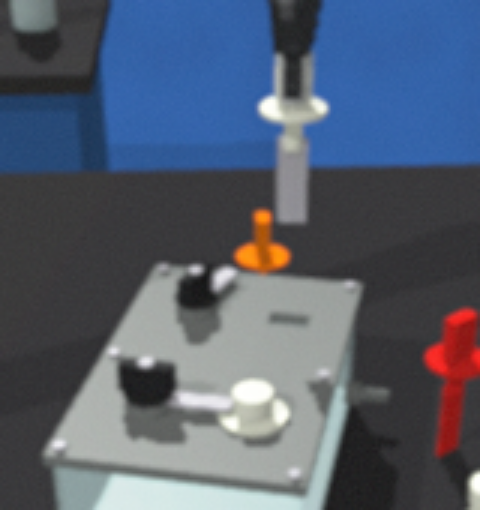

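The holder is out and hanging upright, slot a at (288,318) is empty, and the plug is still locked. Next I move it to the lens.

Run:
```python
from plant import robot
import pickle; from h import *
a=[np.pi,0,np.deg2rad(72)-np.pi]
robot.move_straight([.60,-.235,.34],vel=.13,attitude=a)
robot.move_straight([.591,-.2574,.2935],vel=.06)
robot.sleep(.5)
s=robot.sense(); print(s["t"],s["tcp_pos"].round(4),s["tcp_rot"].round(4),s["opening"],s["wrist_force"].round(1))
for n in("side","top"):
    F=robot.grab_frame(n); pickle.dump(F,open(n+"1.pkl","wb"))
    if n=="side":
        im=F["image"][190:340,210:400,::-1]; cv2.imwrite("pics/focus.png",cv2.resize(im,None,fx=4,fy=4))
```

```text
18.8167 [ 0.591  -0.2574  0.2935] [-3.1415 -0.     -1.8849] 0.15569495269075706 [ 0.4 -0.4 -0.2]
```

View pics/focus.png

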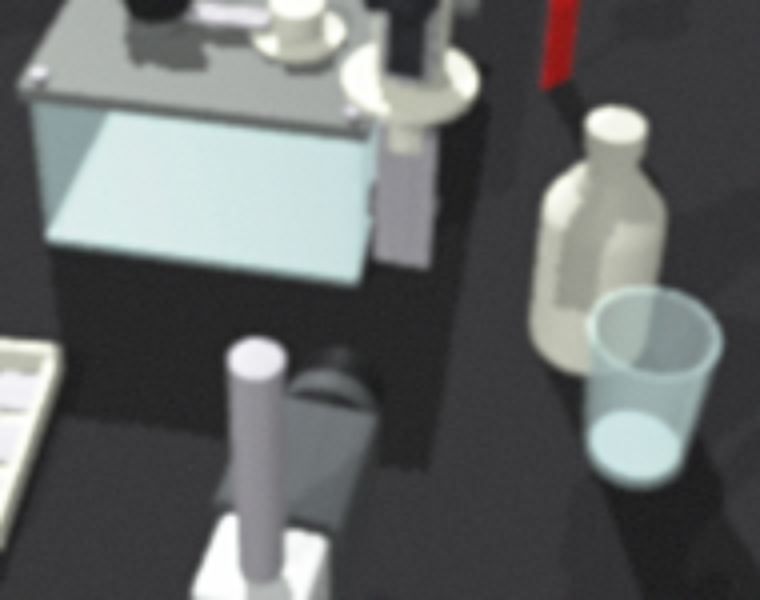

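The coupon's broad face shows at crop (405,205), in front of the lens and unobstructed. Now I measure it and the camera in the same frame.

Run:
```python
import pickle; from h import *
F=pickle.load(open("side1.pkl","rb")); w=cloud(F); im=F["image"].astype(int)
m=np.zeros((420,560),bool); m[222:260,298:322]=1
m&=(abs(w[...,1]+.257)<.025)&(w[...,2]<.232)&(w[...,2]>.15)&(im.max(-1)>110)
q=w[m]; print(len(q),q.min(0).round(4),q.max(0).round(4))
e=cv2.erode(m.astype(np.uint8),np.ones((3,3)))>0; p=w[e]; c=p.mean(0)
n=np.linalg.svd(p-c)[2][2]; n*=np.sign(n[1]); print("centre",c.round(4),"normal",n.round(4),"deg",np.degrees(np.arctan2(n[1],n[0])),"tilt",np.degrees(np.arcsin(n[2])))
print("rms",((p-c)@n).std())
# corners by silhouette: rows -> left/right edges, ray onto face plane
R,t=np.array(F["R"]),np.array(F["t"]); C=-R.T@t
def hit(u,v):
    d=R.T@np.array([(u-F["cx"])/F["fx"],(v-F["cy"])/F["fy"],1]); nn=np.array([.309,.951,0]); cc=np.array([.591,-.2574,.2065])-.0015*nn
    return C+d*((cc-C)@nn)/(d@nn)
for v in range(226,258,4):
    u=np.flatnonzero(m[v]); 
    if len(u): print(v,u[0],u[-1],hit(u[0]-.5,v).round(4),hit(u[-1]+.5,v).round(4),((hit(u[0]-.5,v)+hit(u[-1]+.5,v))/2).round(4))
v=np.flatnonzero(m.sum(1)>6); print("rows",v[0],v[-1],hit(310,v[-1]+.5).round(4))
# flange: white, disc height
k=np.zeros((420,560),bool); k[195:225,290:335]=1; k&=(im.min(-1)>150)&(abs(w[...,2]-.267)<.008)
z=w[k]; print("flange",len(z),np.median(z[:,2]),z.min(0).round(4),z.max(0).round(4))
```

```text
385 [ 0.5786 -0.2647  0.1695] [ 0.6017 -0.2534  0.2315]
centre [ 0.5902 -0.2597  0.2023] normal [0.3088 0.9511 0.0015] deg 72.01451955010793 tilt 0.08822955262565657
rms 0.0009052934896903534
226 304 304 [ 0.5779 -0.2547  0.2315] [ 0.5795 -0.2552  0.2319] [ 0.5787 -0.255   0.2317]
230 304 318 [ 0.5781 -0.2548  0.2231] [ 0.6023 -0.2626  0.2285] [ 0.5902 -0.2587  0.2258]
234 304 317 [ 0.5783 -0.2548  0.2144] [ 0.6011 -0.2622  0.2197] [ 0.5897 -0.2585  0.2171]
238 304 317 [ 0.5785 -0.2549  0.2057] [ 0.6014 -0.2624  0.2111] [ 0.59   -0.2586  0.2084]
242 304 317 [ 0.5787 -0.255   0.1968] [ 0.6018 -0.2625  0.2024] [ 0.5903 -0.2587  0.1996]
246 304 317 [ 0.579  -0.2551  0.1878] [ 0.6022 -0.2626  0.1936] [ 0.5906 -0.2588  0.1907]
250 304 316 [ 0.5792 -0.2551  0.1787] [ 0.601  -0.2622  0.1842] [ 0.5901 -0.2587  0.1815]
254 304 316 [ 0.5794 -0.2552  0.1694] [ 0.6014 -0.2623  0.1751] [ 0.5904 -0.2588  0.1723]
rows 228 255 [ 0.5906 -0.2588  0.1688]
flange 367 0.26946305529348746 [ 0.5642 -0.2864  0.2642] [ 0.6165 -0.2361  0.2747]
```

The measured coupon centre, normal (72.0°) and height (0.206 m) agree with the focus estimate to within about 1 mm, so I'm handing in.

Run:
```python
from plant import robot
s=robot.sense(); print(s["t"],abs(s["joint_velocities"]).max(),s["opening"]); print(robot.close_job())
```

```text
18.9167 0.0014354250314311142 0.1541048530916199
the job is handed in; nothing more can be done
None
```

The coupon holder is out of port a and held still in the gripper in front of the inspection camera. I handed the job in at about 19 s of the 48 s limit.

- **Unlocking:** I turned knob a anticlockwise 1.27 rad, past the detent. A picture then showed its blade swung clear and knob b still locked over the plug.
- **Removal:** I gripped the flat head, drew the holder straight up out of the lid and carried it above the bench items to the lens.
- **Coupon pose:** With the holder at the lens, the side camera put the coupon middle about 1 mm or less from my focus estimate of (0.591, -0.257, 0.206). The coupon's face normal was at 72.0° and the lens axis at about 72°. The tilt was about 0.1°.
- **Other things on the bench:** The bottle, beaker and camera stand showed no sign of being disturbed in the last side view. I did not measure their positions again.

No check failed. The lens position carries the 2 mm calibration uncertainty. Its axis estimates ranged from 71.2° to 72.2° between views.

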